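# Work a seized locking pin out of the drip station and slide its tray out

### The job

The upright locking pin of the drip station has seized in its hole. Take it by its T-handle and twist it to and fro while pulling gently upward until it comes out (a straight pull would only lift the station, which must stay standing where it is), then put the pin in the white bowl. Finally slide the unlocked drip tray out to its stop, leaving the other things on the worktop where they are.

Things in the scene. Friction and masses are not known exactly. Their poses are not given: they have to be found in the camera images.
- station: Steel drip station, a loose heavy (2.3 kg) block 130 (its x) x 150 (its y) x 60 mm high, standing on four rubber feet. Origin at the centre of its underside; z up. A vertical hole of 19 mm runs through its top plate at the origin's x, y; the pin stands in it. The tray slides out of its front, toward its own -x.
- pin: Loose steel locking pin, 88 mm long, 90 g, with a black T-handle. Origin at its lower tip, z along the pin up to the handle, x along the T-bar. It starts upright in the station's hole, tip 8 mm above the worktop, passing through the tray and locking it. The tip part is 10 mm thick for 24 mm, then comes a 16 mm thick collar to 46 mm, then a 10 mm neck. Raised 60 mm it is clear of the station.
- pin_bar (a point): Centre of the pin's T-bar, 80 mm above the tip: the bar is 44 mm long (pin x), 12 mm thick (pin y, the way to grip it) and 16 mm high. At the start it is 88 mm above the worktop and its underside is 20 mm above the station's top.
- tray (a joint): How far the drip tray is drawn out of the station, m: 0 in (locked by the pin), 0.065 at its stop. It slides toward the station's -x against 1.5 N of friction and stays where it is left.
- tray_knob (a point): Grip point on the tray's upright black knob, 45 mm above the worktop: a round post 14 mm thick from 20 to 48 mm height with a 20 mm head, top at 58 mm. It stands 25 mm before the station's front face (90 mm from the station's origin along its -x) when the tray is in, and moves with the tray.
- bowl: White bowl, loose: rim 136 mm across, 46 mm high, wall 4 mm, floor 5 mm thick. Origin at the centre of its underside. It stands left or right of the station, at the place that the cocoa jar does not have.
- cocoa_jar: Clear jar with brown cocoa, 96 mm across, 169 mm high, loose. Origin at the centre of its underside. To be left alone.
- cup: Small white espresso cup with a handle, 61 x 79 x 56 mm, loose. Origin under it. To be left alone.
- roll: Small white label roll, 41 mm across, 26 mm high, loose. Origin at the centre of its underside. To be left alone.
- tamper: Coffee tamper with a wooden handle, 58 mm across, 94 mm high, loose. Origin at the centre of its underside. To be left alone.
- pin_collar (a point): Middle of the pin's collar (35 mm above its tip), seized in a spring bushing in the station. Dry friction of about 35 to 50 N acts against the direction of sliding, so while the pin turns little of it resists the pull: a rise of 2 to 3 mm per radian turned needs some 8 to 18 N. An upward pull over about 24 N lifts the station. After a rise of about 20 mm the collar is out of it.

How it is judged:
On the way, in this order (a step that is already met when the one before it is completed fails the run):
1. the pin is turned in its hole by more than 0.15 rad from the station's axes, before it has risen 17 mm (angle between the x axis of pin and the x axis of station, either way round above 0.15 rad and z of pin in the frame of station below 0.025 m), for 0.05 s.
2. the pin's tip is above the station's top, the tray still in (z of pin in the frame of station above 0.061 m and value of joint tray below 0.01 m), for 0.05 s.
3. the pin rests in the bowl, released, the tray still in (horizontal distance between pin_bar and bowl below 0.085 m and horizontal distance between pin and bowl below 0.06 m and height (world z) of pin below 0.035 m and contact force between pin and bowl above 0.2 N and contact force between the fingers and pin below 0.1 N and value of joint tray below 0.01 m), for 0.2 s.
At the end, for the whole second after the job is handed in: The pin lies or leans at rest in the bowl (its tip within 60 mm and its T-bar within 85 mm of the bowl's axis, tip less than 35 mm above the worktop, touching the bowl), the bowl stands on the worktop, the tray is drawn out at least 60 of its 65 mm, and the station stands upright on the worktop (horizontal distance between pin_bar and bowl below 0.085 m and horizontal distance between pin and bowl below 0.06 m and height (world z) of pin below 0.035 m and contact force between pin and bowl above 0.2 N and value of joint tray above 0.06 m and linear speed of pin below 0.03 m/s and height (world z) of bowl below 0.006 m and angle between station's own z axis and vertical below 0.05 rad and height (world z) of station below 0.005 m).
It fails at once if the station is lifted by more than 8 mm or tipped by more than 0.12 rad (height (world z) of station above 0.008 m or angle between station's own z axis and vertical above 0.12 rad).
It fails at once if the station is shifted by more than 30 mm (distance of station from where it was at the start of the episode above 0.03 m).
It fails at once if the cocoa jar, cup, label roll or tamper is shifted by more than 40 mm (distance of any of cocoa_jar, cup, roll, tamper from where it was at the start of the episode above 0.04 m).
It also fails if it takes over 72 s, if anything falls off the work surface, if the arm or the gripper's body presses on something with over 40 N, if the wrist force passes 120 N, or if a joint passes its speed limit or range.

### The arm

A 6-joint arm with a two-finger parallel gripper is mounted at the origin on a cart in front of the work surface, level with it; the furniture and walls round the work are solid. World frame = base frame: x ahead of the robot, y to its left, z up, the work surface at z = 0. Lengths are in m, angles in rad, forces in N, time in s.
With the tool pointing down it reaches from about 0.375 to 0.75 m from the base axis. Payload 9 kg.
Tool frame: the origin (TCP) lies at the very end of the fingers, on their centre line; the grasp point (between the pads) lies 19 mm behind it (grasp_offset is the distance from the TCP to the grasp point, in m); z points along the fingers, y is the line along which they close (so a half turn about z gives the same grasp; the last joint's range is limited). The gripper opens to 85 mm and grips with 20 to 120 N. Pads are 22 mm wide; open, the fingers measure 114 mm over their backs; the gripper's body (76 mm by 85 mm) begins 54 mm behind the grasp point. The pads swing forward as they close: fully open they stand 13 mm farther back than shut.
Start: joints at [-1.404, 0.104, 0.097, 1.564, 0, 1.353], TCP at [0.225, -0.556, 0.2] pointing down, gripper open.
Joint ranges: [-2.99, 2.99], [-0.84, 1.86], [-1.1, 1.16], [-1.84, 2.11], [-1.51, 1.56], [-3.14, 3.14]. Speed limits (rad/s): [2.22, 2.22, 2.57, 3.14, 3.14, 3.14].

### API

Orientations are given as a rotation vector (axis times angle).
In Python, from rig import goto, movel, movej, open_jaws, gripper_close, wait, solve_ik, read_state, read_camera, camera_params, Unreachable, finish_job, find_in, grasp_offset gives the robot as it stands. Calls block until the motion is done:
- goto(position, orientation): joint-space move of the TCP to a pose.
- movel(position, rotation=None, feed=0.15, contact_N=None): straight line of the TCP; rotation=None keeps the orientation; feed is the mean speed in m/s. With contact_N (N) it stops when the force on the tool has changed by that much, and returns True; else False.
- movej(angles): joint-space move.
- open_jaws() and gripper_close(): open the fingers fully, or close them until they stop; the grip force is fixed at half the most.
- wait(seconds).
- solve_ik(position, orientation): joint angles nearest the present ones, or None.
- read_state(): the state.
- read_camera(name): name is "scene" or "top"; returns the picture (384x512x3 uint8, blue, green, red); there is no depth.
- camera_params(name): a dict with "fx", "fy", "cx", "cy" (pixels), "view" (4x4, takes a point from world to camera coordinates). Camera axes: x right, y up, looking along -z (the intrinsics and any distortion apply to the point x, -y, -z); pixel columns grow to the right and rows downward; lengths in m; the calibration is good to about 2 mm. A picture is of the moment at which its call begins. camera_params takes no time and is no camera call.
A pose or a line that the arm cannot do raises Unreachable and nothing moves.
- finish_job(): hands the job in; it is judged then, once.
Trained networks look in the newest picture that a camera, given by its name, has taken for a name from the list of things; names that differ only in an ending like _2 or _b are one class to them, and where a whole thing is asked for, a point or a joint stands for the part that bears it (a point fixed in the world has none). Each returns a list of dicts, best first, with "score" (0 to 1); they miss things now and then, are a little off and sometimes report something else, mostly with a low value. They report only what shows in the picture. A call takes as long as a camera call.
- find_in(name, camera): "location" ([column, row] in pixels, amid what is visible of it).
The state is a dict: "t": time; "joint_positions": joint angles; "qd": joint speeds; "joint_efforts": joint torques, N m; "tcp_pos": TCP position; "orientation": TCP orientation; "contact_force": force on the tool from outside, world axes, zero at the start; "wrist_torque": the same for the moment, N m; "width": opening from 0.0 (shut) to 1.0 (fully open); "finger_force": force on a finger pad.
Only numpy, scipy, OpenCV 4.12 (cv2) and the standard library are available. Lean on these libraries where they do the work, as an engineer would, in place of code of your own. Each camera call takes 0.05 s, during which the arm holds its last target. There are 200 camera calls.

## Working session

There is one attempt and no reset: what is moved stays moved. The work goes in short steps, each a Python script; the robot and the scene stay as the last script left them, time stands still between calls to the robot, and variables do not carry over. Pictures are saved under pics/ and viewed, at most 10 in all, crops included, and the job is handed in when it is done.

```bash
mkdir -p pics; ls; python3 - <<'E'
from rig import *
import cv2,numpy as np
for c in("top","scene"):
    im=read_camera(c); cv2.imwrite(f"pics/{c}0.png",im)
    p=camera_params(c); print(c,{k:(np.round(v,4).tolist() if k=="view" else v) for k,v in p.items()})
    for n in("station","pin","pin_bar","tray_knob","bowl","cocoa_jar","cup","roll","tamper"):
        print(n,[(np.round(d["location"],1).tolist(),round(d["score"],2)) for d in find_in(n,c)[:3]])
print(read_state(),grasp_offset)
E
```

```text
pics
top {'fx': 419.6851443504377, 'fy': 419.6851443504377, 'cx': 251.15068194830516, 'cy': 193.6642331240723, 'view': [[0.0312, -0.9995, 0.0017, 0.0005], [0.9766, 0.0309, 0.213, -0.5068], [-0.2129, -0.005, 0.9771, -1.1676], [0.0, 0.0, 0.0, 1.0]]}
station [([257.9, 165.5], 0.58), ([194.2, 242.6], 0.53), ([255.0, 189.7], 0.36)]
pin [([264.9, 159.9], 0.59)]
pin_bar [([262.2, 156.6], 0.61)]
tray_knob [([257.3, 188.9], 0.84)]
bowl [([366.4, 212.0], 0.82), ([254.9, 192.3], 0.63)]
cocoa_jar [([145.4, 190.5], 0.93)]
cup [([160.3, 148.1], 0.85)]
roll [([309.3, 248.7], 0.68), ([194.4, 243.4], 0.33)]
tamper [([194.8, 244.7], 0.79)]
scene {'fx': 429.8158369383988, 'fy': 429.8158369383988, 'cx': 249.71417956456222, 'cy': 196.00424085227476, 'view': [[0.5893, -0.8079, 0.0072, -0.2945], [0.3985, 0.2984, 0.8673, -0.255], [-0.7028, -0.5082, 0.4978, -1.0651], [0.0, 0.0, 0.0, 1.0]]}
station [([271.7, 193.8], 0.75)]
pin [([268.4, 176.8], 0.65)]
pin_bar [([271.4, 178.1], 0.53), ([250.4, 200.6], 0.3)]
tray_knob [([254.2, 202.9], 0.72)]
bowl [([336.3, 246.1], 0.68)]
cocoa_jar []
cup [([208.5, 168.3], 0.7), ([269.7, 178.6], 0.46)]
roll [([263.5, 249.3], 0.5)]
tamper [([181.7, 206.9], 0.91)]
{'t': 1.0, 'joint_positions': array([-1.40372484e+00,  1.04093782e-01,  9.73045540e-02,  1.56390376e+00,
        4.16614252e-06,  1.35308312e+00]), 'qd': array([ 3.89549940e-04,  3.58810727e-06, -9.57341383e-04,  8.17782359e-04,
        1.00892327e-03,  2.18630749e-04]), 'joint_efforts': array([-1.52838722e-03, -5.56775558e+01,  5.03768492e+01,  8.70176118e-04,
       -3.21047082e-04, -2.09958455e-05]), 'tcp_pos': array([ 0.22522446, -0.55616135,  0.19993684]), 'orientation': array([3.08352754e+00, 6.00676772e-01, 2.43226078e-06]), 'contact_force': array([-0.19627337, -0.2617339 ,  0.53050851]), 'wrist_torque': array([-0.04637068, -0.03342285,  0.00808728]), 'finger_force': 0.0, 'width': 0.9951163057184114} 0.0187
```

```bash
python3 - <<'E'
import cv2
a=cv2.imread("pics/top0.png")[110:270,100:440]
cv2.imwrite("pics/top0c.png",cv2.resize(a,None,fx=2.35,fy=2.35,interpolation=cv2.INTER_CUBIC))
a=cv2.imread("pics/scene0.png")[130:290,160:370]
cv2.imwrite("pics/scene0c.png",cv2.resize(a,None,fx=3.7,fy=3.7,interpolation=cv2.INTER_CUBIC))
E
```

```text
(no output)
```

View pics/top0c.png

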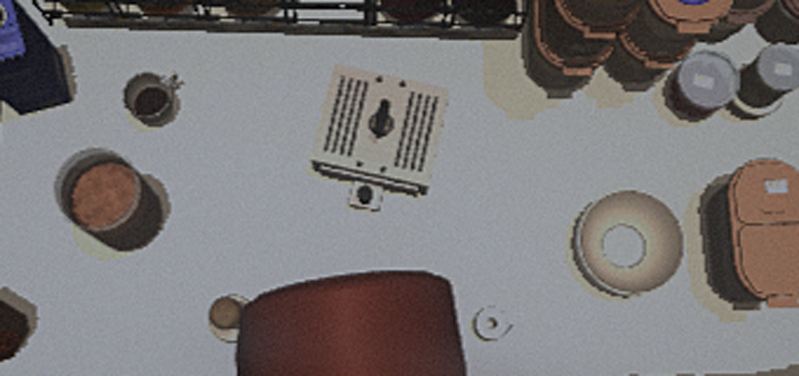

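View pics/scene0c.png

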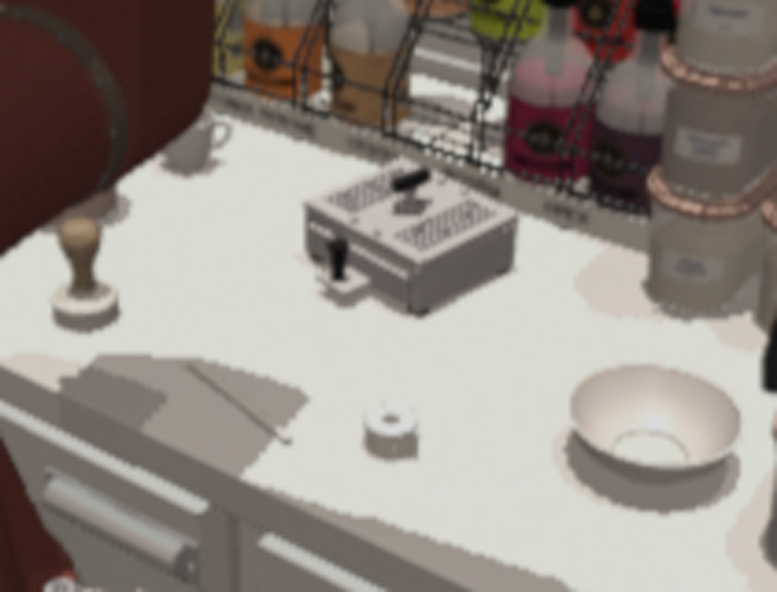

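The top crop shows the station at full-picture px of about (262,164). Its T-bar runs along the station's x, the knob is at about (255,192), the bowl at about (365,213) on the right, and the jar on the left. Next I fit the station pose and overlay a wireframe to check it.

```bash
cat > h.py <<'E'
from rig import *
import cv2,numpy as np
from scipy.optimize import least_squares
from scipy.spatial.transform import Rotation as R
def proj(P,c):
    p=camera_params(c);P=np.atleast_2d(P);V=np.array(p["view"]);q=P@V[:3,:3].T+V[:3,3]
    return np.c_[p["cx"]+p["fx"]*q[:,0]/-q[:,2],p["cy"]-p["fy"]*q[:,1]/-q[:,2]]
def unproj(uv,c,z):
    return least_squares(lambda s:(proj([s[0],s[1],z],c)-uv).ravel(),[.55,0]).x
def stw(P,s):  # station frame -> world
    c,n=np.cos(s[2]),np.sin(s[2]);P=np.atleast_2d(P)
    return np.c_[s[0]+c*P[:,0]-n*P[:,1],s[1]+n*P[:,0]+c*P[:,1],P[:,2]]
E
python3 - <<'E'
from h import *
T=np.array([[335,66],[449,92]])/2.35+[100,110]   # back-left, back-right top
S=np.array([[305,205],[410,265],[517,215],[408,160]])/3.7+[160,130] # front-left,front-right,back-right,back-left
# top plate z .06, x back +.065, y left +.075
bl,br,fl,fr=[.065,.075,.06],[.065,-.075,.06],[-.065,.075,.06],[-.065,-.075,.06]
knob=[[-.09,0,.058]]
def res(s):
    return np.r_[(proj(stw([bl,br],s),"top")-T).ravel(),(proj(stw([fl,fr,br,bl],s),"scene")-S).ravel()]
r=least_squares(res,[.57,0,-.2],loss="soft_l1");s=r.x;print(s,np.round(r.fun,1))
np.save("st.npy",s)
bowl=unproj([365.5,212.5],"top",.046);print("bowl",bowl)
for c,k,b in(("top",10,(225,130,300,200)),("scene",9,(235,165,310,225))):
    im=cv2.imread(f"pics/{c}0.png")
    x0,y0,x1,y1=b
    I=cv2.resize(im[y0:y1,x0:x1],None,fx=k,fy=k,interpolation=cv2.INTER_CUBIC)
    f=lambda P:((proj(stw(P,s),c)-[x0,y0]+.5)*k).astype(int)
    cv2.polylines(I,[f([bl,br,fr,fl])],True,(0,255,0),1)
    cv2.polylines(I,[f([[-.022,-.006,.096],[.022,-.006,.096],[.022,.006,.096],[-.022,.006,.096]])],True,(0,0,255),1)
    a=np.linspace(0,6.28,30)
    cv2.polylines(I,[f(np.c_[-.09+.01*np.cos(a),.01*np.sin(a),0*a+.058])],True,(255,0,0),1)
    cv2.imwrite(f"pics/{c}1.png",I)
E
```

```text
[ 0.59742586 -0.01259286 -0.21929351] [ 0.3 -0.9  0.7 -0.1 -1.6 -0.8  0.6  0.1 -0.2  0.7 -1.7  0.1]
bowl [ 0.46289004 -0.31742612]
```

View pics/top1.png

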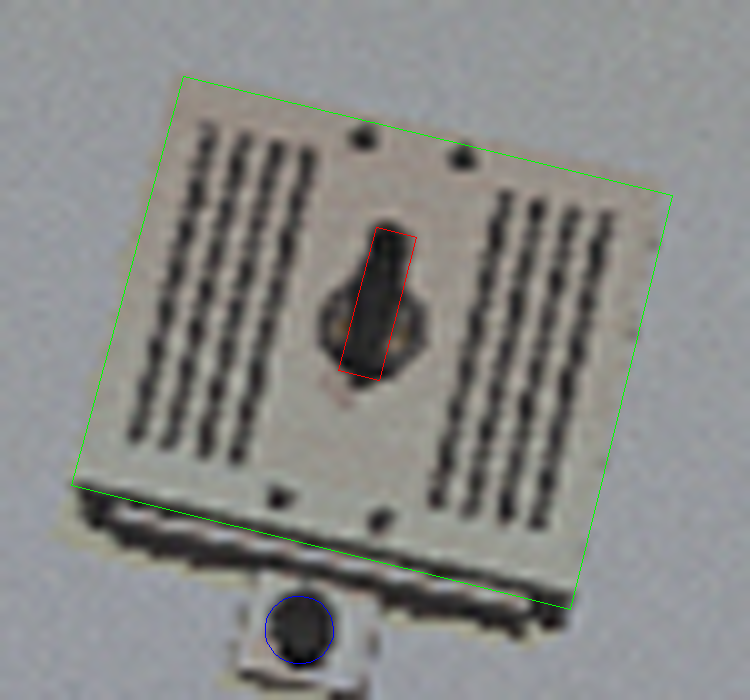

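View pics/scene1.png

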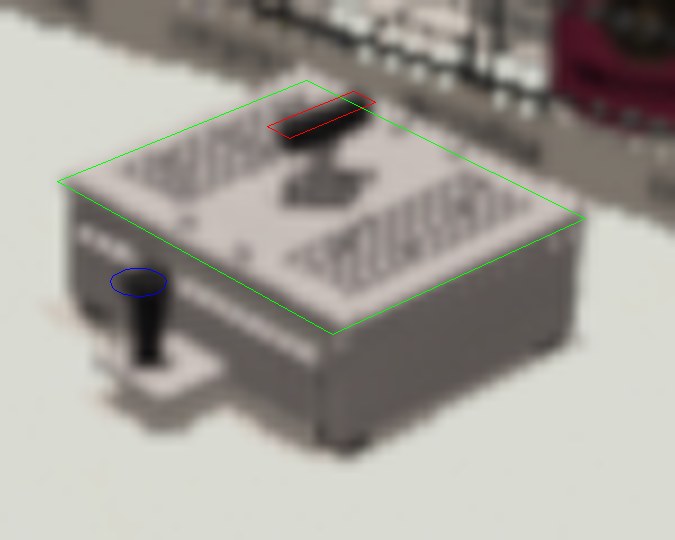

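The fit matches the top view well (knob px (255,193), bar px (263,160)). In the scene view it is about 2 mm off. The bar lies within 0.1 rad of the station's x. Now I approach and grasp.

```bash
cat >> h.py <<'E'
def ori(psi): return (R.from_euler("z",psi)*R.from_matrix(np.diag([-1.,1,-1]))).as_rotvec()
def show():
    s=read_state();print("t%.2f"%s["t"],np.round(s["tcp_pos"],4),"q",np.round(s["joint_positions"],2),"F",np.round(s["contact_force"],1),"M",np.round(s["wrist_torque"],2),"w %.3f ff %.1f"%(s["width"],s["finger_force"]),flush=True);return s
E
python3 - <<'E'
from h import *
s=np.load("st.npy");x,y=s[0]+.0005,s[1]-.001
for p in(-.18,-.18+np.pi,-.18-np.pi):
    q=solve_ik([x,y,.16],ori(p)); print(p,None if q is None else np.round(q,2))
p=min((-.18,-.18+np.pi),key=lambda p:abs(solve_ik([x,y,.16],ori(p))[5]))
np.save("psi.npy",p)
goto([x,y,.16],ori(p));show()
print(movel([x,y,.069],feed=.08,contact_N=6));show()
gripper_close();show()
E
```

```text
-0.18 [-0.24  0.09  0.01  1.49  0.   -0.06]
2.961592653589793 [-0.24  0.09  0.01  1.49  0.    3.08]
-3.3215926535897933 [-0.24  0.09  0.01  1.49  0.    3.08]
t3.35 [ 0.598  -0.0144  0.16  ] q [-0.24  0.09  0.01  1.49 -0.   -0.06] F [ 0.2 -0.5  0.1] M [0.03 0.02 0.01] w 1.000 ff 0.0
False
t4.64 [ 0.5984 -0.0137  0.0697] q [-0.24  0.11 -0.13  1.33 -0.   -0.06] F [0.2 0.1 0.3] M [-0.01 -0.04 -0.01] w 1.004 ff 0.0
t5.41 [ 0.5979 -0.0136  0.069 ] q [-0.24  0.12 -0.13  1.33  0.   -0.06] F [0.2 0.2 0.2] M [ 0.01 -0.01  0.02] w -0.002 ff 0.0
```

```bash
python3 - <<'E'
from h import *
show()
im=read_camera("scene");a=im[120:240,200:350];b=read_camera("top")[100:220,190:340]
cv2.imwrite("pics/g1.png",cv2.resize(np.hstack([a,b]),None,fx=2.66,fy=2.66,interpolation=cv2.INTER_CUBIC))
E
```

```text
t5.41 [ 0.5979 -0.0136  0.069 ] q [-0.24  0.12 -0.13  1.33  0.   -0.06] F [0.2 0.2 0.2] M [ 0.01 -0.01  0.02] w -0.002 ff 0.0
```

View pics/g1.png

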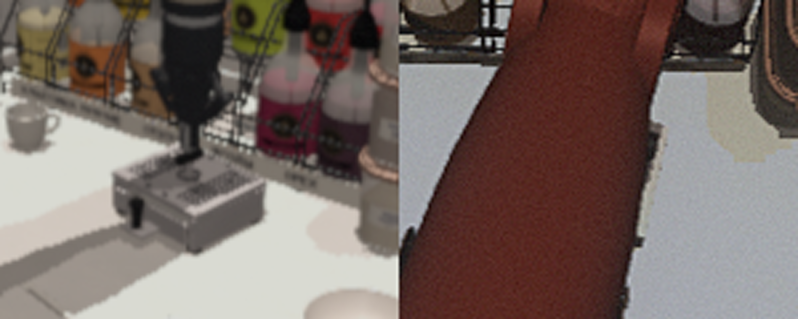

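```bash
python3 - <<'E'
from h import *
s=read_state();t=s["tcp_pos"]
print(proj(t,"scene"),proj(t+[0,0,.0187],"scene"))
print(R.from_rotvec(s["orientation"]).as_matrix().round(3))
im=read_camera("scene");I=cv2.resize(im[150:210,230:310],None,fx=10,fy=10,interpolation=cv2.INTER_CUBIC)
for z,c in((0,(0,0,255)),(.0187,(0,255,0)),(.07,(255,0,0))):
    u=(proj(t+[0,0,z],"scene")[0]-[230,150]+.5)*10;cv2.circle(I,tuple(u.astype(int)),5,c,1)
cv2.imwrite("pics/g2.png",I)
E
```

```text
[[270.36205105 184.38562671]] [[270.53630503 179.45184841]]
[[-0.984  0.179 -0.   ]
 [ 0.179  0.984 -0.   ]
 [ 0.    -0.    -1.   ]]
```

View pics/g2.png

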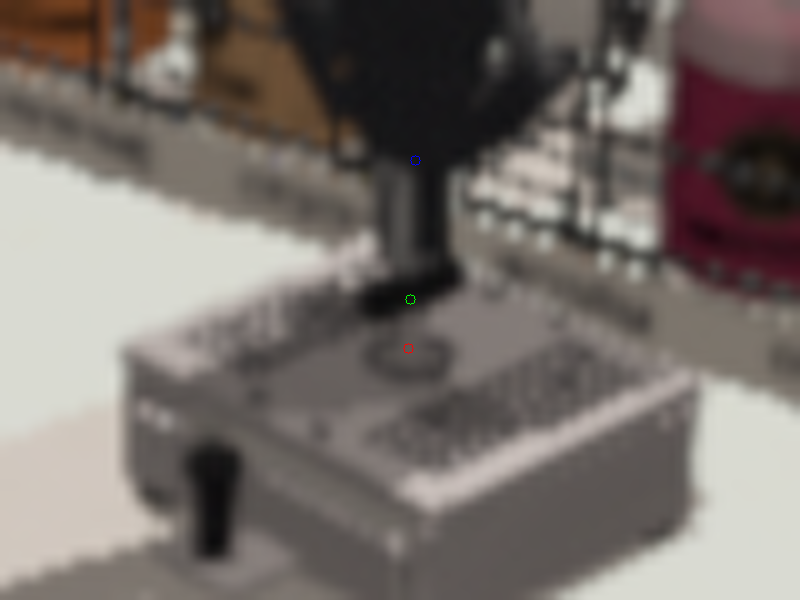

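The bar is still at px (271,179), undisturbed. The fingertips end around px (271,176), which is higher than the reported TCP would project. I'll lift clear, stopping on contact, and check the tool calibration against the picture.

```bash
python3 - <<'E'
from h import *
t=read_state()["tcp_pos"]
print(movel(t+[0,0,.09],feed=.08,contact_N=5));s=show();t=s["tcp_pos"]
im=read_camera("scene");I=cv2.resize(im[120:210,220:320],None,fx=6,fy=6,interpolation=cv2.INTER_CUBIC)
for z,c in((0,(0,0,255)),(.0187,(0,255,0)),(.07,(255,0,0))):
    u=(proj(t+[0,0,z],"scene")[0]-[220,120]+.5)*6;cv2.circle(I,tuple(u.astype(int)),5,c,1)
cv2.imwrite("pics/g3.png",I)
print(find_in("pin_bar","scene"))
E
```

```text
False
t6.83 [ 0.5976 -0.0135  0.1582] q [-0.24  0.09  0.01  1.49 -0.   -0.06] F [ 0.5  0.4 -0.3] M [ 0.01  0.01 -0.01] w 0.002 ff 0.0
[]
```

View pics/g3.png

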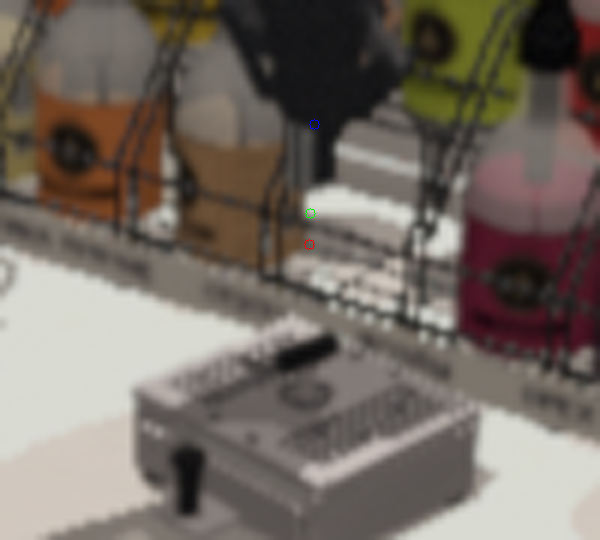

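The rendered tips sit about 9 px (roughly 35 mm) above the reported TCP. To resolve this I'll touch the bare worktop with the closed fingers and look at the tip there.

```bash
python3 - <<'E'
from h import *
for n,uv,z in(("roll",[309.3,248.7],.02),("tamper",[194.5,244],.05),("jar",[145,191],.1),("cup",[160,148],.03)): print(n,unproj(uv,"top",z))
p=float(np.load("psi.npy"))
goto([.47,-.13,.1],ori(p))
print(movel([.47,-.13,.008],feed=.05,contact_N=4));s=show();t=s["tcp_pos"]
im=read_camera("scene");u0=proj(t,"scene")[0].astype(int);x0,y0=u0-[40,50]
I=cv2.resize(im[y0:y0+75,x0:x0+100],None,fx=8,fy=8,interpolation=cv2.INTER_CUBIC)
for z,c in((0,(0,0,255)),(.0187,(0,255,0)),(.07,(255,0,0))):
    u=(proj(t+[0,0,z],"scene")[0]-[x0,y0]+.5)*8;cv2.circle(I,tuple(u.astype(int)),5,c,1)
cv2.imwrite("pics/g4.png",I);print(x0,y0)
E
```

```text
roll [ 0.35534624 -0.15788733]
tamper [0.35574526 0.17313649]
jar [0.49484412 0.31393457]
cup [0.64525041 0.29823534]
False
t9.68 [ 0.4702 -0.1301  0.0083] q [-0.54 -0.19 -0.54  1.22  0.   -0.36] F [ 1.1  0.6 -0.2] M [-0.02 -0.02  0.03] w 0.004 ff 0.0
238 178
```

View pics/g4.png

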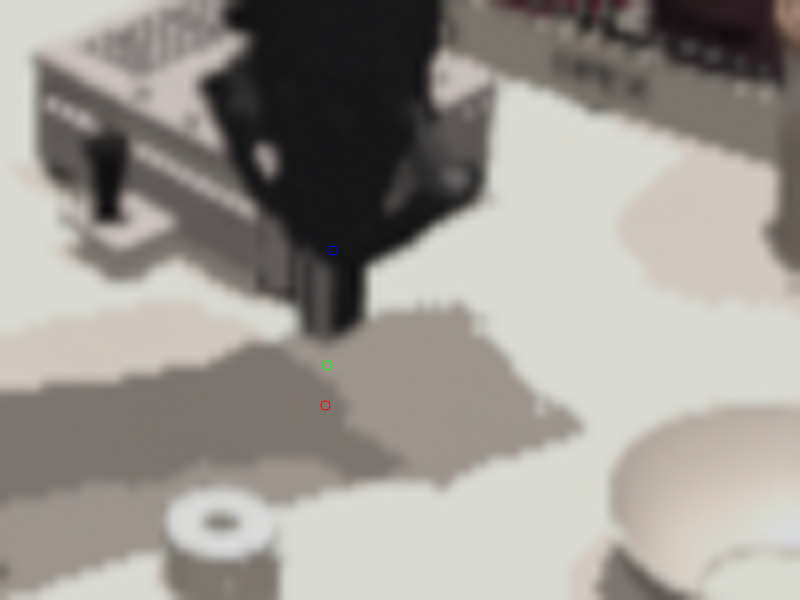

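The tip is at px (279,220), again about 32 mm higher than reported (expected (278.5,228.5)). I'll feel for the worktop.

```bash
python3 - <<'E'
from h import *
print(movel([.47,-.13,-.05],feed=.02,contact_N=4));s=show()
cv2.imwrite("pics/c5.png",read_camera("scene"));print(proj(s["tcp_pos"]*[1,1,0],"scene"))
im=read_camera("scene");I=cv2.resize(im[190:240,250:310],None,fx=8,fy=8,interpolation=cv2.INTER_CUBIC);cv2.imwrite("pics/g5.png",I)
E
```

```text
True
t11.57 [ 0.47   -0.13   -0.0314] q [-0.54 -0.15 -0.58  1.14 -0.   -0.36] F [-1.7  0.6  6.2] M [ 0.18  0.42 -0.02] w 0.004 ff 3.5
[[278.00596827 230.44730512]]
```

View pics/g5.png

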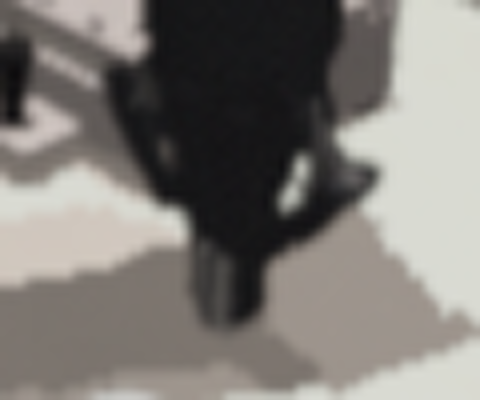

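Contact came at a reported z of −0.031, and the tip is at px (278.5,230.6), which matches the expected x, y. The TCP is therefore reported 31 mm too low along the tool. I'll correct for that and grasp again.

```bash
echo 'DZ=.031  # true tip z = reported z + DZ' >> h.py; python3 - <<'E'
from h import *
s=np.load("st.npy");x,y=s[0]+.0005,s[1]-.001;p=float(np.load("psi.npy"))
movel([.47,-.13,.13-DZ],feed=.25);open_jaws()
goto([x,y,.15-DZ],ori(p))
print(movel([x,y,.069-DZ],feed=.08,contact_N=6));show()
gripper_close();show()
E
```

```text
False
t15.03 [ 0.5984 -0.0137  0.0387] q [-0.24  0.13 -0.17  1.27 -0.   -0.06] F [-0.6 -0.4  0.6] M [ 0.02 -0.04  0.02] w 0.996 ff 0.0
t15.69 [ 0.5982 -0.013   0.0381] q [-0.24  0.13 -0.17  1.27  0.   -0.06] F [1.9 4.3 0.5] M [ 1.   -0.35  0.18] w 0.129 ff 59.2
```

Gripped (width 0.129, about 11–12 mm). Now the first twist swings.

```bash
cat >> h.py <<'E'
def swing(dpsi_to,rise,T,n=1):
    """helical move to psi offset dpsi_to, rising by rise"""
    p=float(np.load("psi.npy"));t=np.load("ref.npy");t=t+[0,0,rise];np.save("ref.npy",t)
    t0=read_state()["t"]
    movel(t,ori(p+dpsi_to),feed=max(rise,.0005)/T)
    return show()
E
python3 - <<'E'
from h import *
np.save("ref.npy",read_state()["tcp_pos"])
swing(.25,.0006,.5)
swing(.5,.0006,.5)
swing(-.1,.0015,1)
E
```

```text
t16.18 [ 0.5978 -0.013   0.0382] q [-0.24  0.13 -0.17  1.27 -0.   -0.31] F [ 1.   1.  -3.3] M [ 0.28 -0.12 -0.12] w 0.127 ff 58.8
t16.57 [ 0.598  -0.0133  0.0386] q [-0.24  0.13 -0.17  1.27 -0.   -0.56] F [  4.8  -1.9 -10.5] M [-0.41 -0.81 -0.01] w 0.133 ff 57.9
t17.32 [ 0.5975 -0.0123  0.0399] q [-0.24  0.13 -0.16  1.28  0.    0.04] F [  4.1   2.6 -16.3] M [ 0.76 -0.91  0.17] w 0.132 ff 58.1
```

```bash
python3 - <<'E'
from h import *
z0=.0381;f=-16;a=-.1;d=-1
for i in range(16):
    b=a+d*.6
    if abs(b)>.75: d=-d;b=a+d*.6
    rise=.6*np.interp(-f,[6,12,17,20],[.0032,.0027,.002,.0008])
    s=swing(b,rise,.55);f=s["contact_force"][2];a=b
    if f<-22 or s["tcp_pos"][2]-z0>.0225: break
E
```

```text
t18.07 [ 0.5983 -0.0117  0.0419] q [-0.24  0.13 -0.16  1.28  0.    0.64] F [  5.6   7.  -13.9] M [ 1.65 -1.24  0.12] w 0.121 ff 59.3
t18.82 [ 0.5971 -0.0129  0.043 ] q [-0.24  0.13 -0.16  1.28 -0.    0.04] F [ -2.    0.8 -12.6] M [ 0.22  0.46 -0.14] w 0.129 ff 58.9
t19.57 [ 0.5982 -0.0138  0.0449] q [-0.24  0.13 -0.16  1.28 -0.   -0.56] F [  1.2  -5.6 -17.4] M [-1.32 -0.31 -0.18] w 0.131 ff 58.3
t20.32 [ 0.5979 -0.0124  0.0463] q [-0.24  0.13 -0.16  1.29  0.    0.04] F [ -1.8   2.2 -12.6] M [0.44 0.38 0.15] w 0.127 ff 59.1
t21.07 [ 0.599  -0.0116  0.048 ] q [-0.24  0.13 -0.15  1.29  0.    0.64] F [  3.5   7.  -14.9] M [ 1.56 -0.73  0.12] w 0.128 ff 59.1
t21.82 [ 0.598  -0.0128  0.0491] q [-0.24  0.13 -0.15  1.29  0.    0.04] F [ -2.1   1.9 -12.1] M [ 0.33  0.54 -0.11] w 0.125 ff 59.3
t22.57 [ 0.5984 -0.0138  0.0508] q [-0.24  0.13 -0.15  1.29 -0.   -0.56] F [  0.4  -4.4 -15.3] M [-1.35 -0.03 -0.1 ] w 0.126 ff 58.9
t23.32 [ 0.5982 -0.0124  0.0522] q [-0.24  0.12 -0.15  1.3   0.    0.04] F [ -0.4   1.8 -13.1] M [0.51 0.23 0.11] w 0.124 ff 59.2
t24.07 [ 0.5988 -0.0116  0.0539] q [-0.24  0.12 -0.15  1.3   0.    0.64] F [  1.6   7.1 -14.2] M [ 1.67 -0.43  0.16] w 0.125 ff 59.4
t24.82 [ 0.5981 -0.0128  0.0552] q [-0.24  0.12 -0.15  1.3   0.    0.04] F [ -2.5   0.6 -11.8] M [0.44 0.55 0.03] w 0.131 ff 59.4
t25.57 [ 0.5994 -0.0137  0.0584] q [-0.24  0.12 -0.14  1.3  -0.   -0.56] F [-2.  -2.2 -0.3] M [-0.5   0.39 -0.03] w 0.128 ff 61.3
t26.32 [ 0.5987 -0.0129  0.0591] q [-0.24  0.12 -0.14  1.31  0.    0.04] F [ 0.6 -0.  -0.6] M [-0.07  0.06  0.01] w 0.130 ff 61.0
t27.07 [ 0.5985 -0.0124  0.0607] q [-0.24  0.12 -0.14  1.31  0.    0.64] F [ 2.9  4.9 -1.4] M [ 1.14 -0.59  0.06] w 0.130 ff 61.1
```

The collar came free at about 20 mm of rise. Now I lift out and place the pin tilted into the bowl.

```bash
python3 - <<'E'
from h import *
print("bowl rim in scene",proj([.463,-.3175,.046],"scene"),"seen ~[337,243]")
t=read_state()["tcp_pos"]; p=float(np.load("psi.npy"))
print(movel([t[0],t[1],.145],feed=.07,contact_N=12));show()
B=np.array([.463,-.3175,0]);phi=np.arctan2(B[1],B[0]);rad=np.array([np.cos(phi),np.sin(phi),0])
th=.6
for th in(.6,.5,.4):
    Rm=R.from_euler("z",phi)*R.from_euler("y",-th)*R.from_matrix(np.diag([-1.,1,-1]));rv=Rm.as_rotvec();zt=Rm.apply([0,0,1])
    tcp=lambda tip:tip-zt*(.080-.0187-.031)
    low=tcp(B+rad*.014+[0,0,.014]);hi=tcp(B+rad*.014+[0,0,.105])
    a,b=solve_ik(hi,rv),solve_ik(low,rv);print(th,zt.round(2),hi.round(3),low.round(3),a,b)
    if a is not None and b is not None:break
np.savez("place.npz",hi=hi,low=low,rv=rv)
goto(hi,rv);show()
im=read_camera("scene");cv2.imwrite("pics/b1.png",cv2.resize(im[150:300,250:430],None,fx=4,fy=4,interpolation=cv2.INTER_CUBIC))
E
```

```text
bowl rim in scene [[333.52374764 240.67122775]] seen ~[337,243]
False
t28.43 [ 0.5982 -0.0123  0.1444] q [-0.24  0.1  -0.01  1.46  0.    0.64] F [-0.1 -0.5 -0.5] M [-0.02 -0.02  0.  ] w 0.131 ff 61.1
0.6 [ 0.47 -0.32 -0.83] [ 0.46  -0.316  0.13 ] [ 0.46  -0.316  0.039] None None
0.5 [ 0.4  -0.27 -0.88] [ 0.463 -0.317  0.132] [ 0.463 -0.317  0.041] [-0.93069485 -0.77972969 -0.83951094  1.03394218  0.15580269 -0.29164192] [-0.93069485 -0.75338087 -0.98967087  0.85743344  0.15580269 -0.29164192]
t29.68 [ 0.4631 -0.3169  0.1321] q [-0.93 -0.78 -0.84  1.03  0.16 -0.29] F [ 1.1  0.1 -0.9] M [ 0.32  0.49 -0.02] w 0.129 ff 61.1
```

View pics/b1.png

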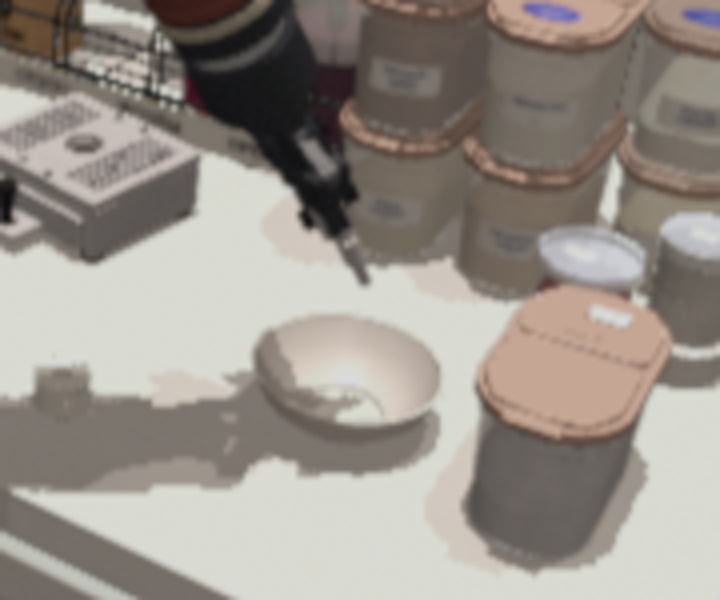

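The pin is held with its tip at px (341,221) above the bowl. The empty hole shows that the pin is out of the station. The bowl's rim centre in the scene is about (336.6,243), so I refine the bowl centre by about 7 mm using both views and then place the pin.

```bash
python3 - <<'E'
from h import *
b=least_squares(lambda v:np.r_[(proj([v[0],v[1],.046],"top")-[368.1,213.4]).ravel(),(proj([v[0],v[1],.046],"scene")-[336.6,243]).ravel()],[.46,-.32]);B=b.x;print(B,b.fun.round(1))
z=np.load("place.npz");d=np.r_[B-[.463,-.3175],0];rv=z["rv"];up=-R.from_rotvec(rv).apply([0,0,1])
hi,low=z["hi"]+d,z["low"]+d;np.save("bowl.npy",B)
movel(hi)
print(movel(low-[0,0,.003],feed=.05,contact_N=3));s=show()
open_jaws();wait(.4);t=show()["tcp_pos"]
movel(t+up*.09,feed=.12);wait(.3);show()
im=read_camera("scene");cv2.imwrite("pics/b2.png",im)
for n in("pin","pin_bar","bowl"):print(n,[(np.round(k["location"],1),round(k["score"],2)) for k in find_in(n,"scene")[:3]])
for r in(-.06,0,.06):print(proj([B[0]+r*.82,B[1]-r*.57,.04],"scene"))
E
```

```text
[ 0.4602449 -0.3269009] [ 0.7  0.1 -0.5 -0.7]
False
t32.02 [ 0.4599 -0.3268  0.0379] q [-0.95 -0.73 -0.98  0.85  0.17 -0.31] F [ 0.9 -0.1 -0.7] M [0.31 0.52 0.05] w 0.126 ff 61.1
t33.12 [ 0.4598 -0.3266  0.0376] q [-0.95 -0.73 -0.98  0.85  0.17 -0.31] F [-0.1 -0.1 -0. ] M [ 0.25  0.36 -0.04] w 1.000 ff 0.0Traceback (most recent call last):
  File "<stdin>", line 8, in <module>
rig.Unreachable: the arm cannot follow that straight line within its joint ranges
```

```bash
python3 - <<'E'
from h import *
t=read_state()["tcp_pos"];B=np.load("bowl.npy")
print(movel(t+[0,0,.10],feed=.1,contact_N=6));show()
goto([.5,-.16,.2],ori(-.22));show()
for c in("top","scene"):
    im=read_camera(c);cv2.imwrite(f"pics/{c}_b3.png",im)
    for n in("pin","pin_bar","bowl"):print(c,n,[(np.round(k["location"],1),round(k["score"],2)) for k in find_in(n,c)[:3]])
    bc=proj([*B,.046],c)[0];x,y=bc.astype(int)
    g=cv2.cvtColor(im,cv2.COLOR_BGR2GRAY)[y-30:y+30,x-30:x+30]
    m=g<55;k=cv2.connectedComponentsWithStats(m.astype(np.uint8));print(bc,[(st.tolist(),(ce+[x-30,y-30]).round(1)) for st,ce in zip(k[2][1:],k[3][1:]) if st[4]>8])
E
```

```text
False
t34.27 [ 0.4595 -0.3262  0.1365] q [-0.95 -0.76 -0.82  1.04  0.17 -0.31] F [-0.2 -1.4 -0.3] M [0.25 0.39 0.05] w 1.001 ff 0.0
t35.14 [ 0.4997 -0.1602  0.1991] q [-0.56 -0.13 -0.13  1.56  0.   -0.34] F [ 0.6 -0.5 -0.6] M [ 0.   -0.07  0.01] w 0.998 ff 0.0
top pin []
top pin_bar [(array([363.6, 218.5]), 0.44)]
top bowl [(array([376.1, 214.2]), 0.84)]
[368.7891331  213.49952318] [([0, 0, 31, 60, 915], array([349.3, 206.9])), ([19, 37, 12, 12, 62], array([362.1, 225.3]))]
scene pin [(array([324.1, 242.8]), 0.56)]
scene pin_bar [(array([253.5, 202.8]), 0.61), (array([328.3, 245.3]), 0.5)]
scene bowl [(array([270.2, 194.6]), 0.69), (array([336.1, 244.7]), 0.63)]
[336.13248287 242.3197401 ] [([12, 24, 12, 11, 53], array([323.4, 241. ]))]
```

```bash
python3 - <<'E'
from h import *
B=np.load("bowl.npy")
r=least_squares(lambda v:np.r_[(proj(v,"top")-[362.1,225.3]).ravel(),(proj(v,"scene")-[323.4,241]).ravel()],[.45,-.32,.04]);print("bar",r.x,r.fun.round(1),"dist",np.linalg.norm(r.x[:2]-B))
for f in("scene0","scene_b3"):
    g=cv2.imread(f"pics/{f}.png",0)[185:215,240:268];m=(g<60).astype(np.uint8)
    k=cv2.connectedComponentsWithStats(m);print(f,[(s.tolist(),c.round(2)+[240,185]) for s,c in zip(k[2][1:],k[3][1:]) if s[4]>8])
    I=cv2.imread(f"pics/{f}.png",0)
a,b=[cv2.imread(f"pics/{f}.png",0) for f in("scene0","scene_b3")]
# shift of right half of station by template match
for (x0,y0,x1,y1) in((270,190,302,218),(240,190,302,218)):
    mt=cv2.matchTemplate(b[y0-6:y1+6,x0-6:x1+6],a[y0:y1,x0:x1],cv2.TM_CCOEFF_NORMED);_,v,_,l=cv2.minMaxLoc(mt);print("shift",np.array(l)-6,v)
show()
E
```

```text
bar [ 0.42357379 -0.30357411  0.06134455] [ 0.3 -0.3 -0.4  0.1] dist 0.043461585417404545
scene0 [([9, 10, 5, 10, 42], array([251.  , 198.93]))]
scene_b3 [([9, 10, 5, 11, 42], array([251.05, 199.17]))]
shift [0 0] 0.974058985710144
shift [0 0] 0.9829405546188354
t35.54 [ 0.4997 -0.1603  0.2001] q [-0.56 -0.13 -0.13  1.57  0.   -0.34] F [0.1 0.2 0.5] M [-0.   -0.03 -0.07] w 0.997 ff 0.0
```

The pin leans in the bowl: bar 43 mm from the axis, with the tip therefore near the floor on the far side. The station has not moved. Now the tray.

```bash
python3 - <<'E'
from h import *
s=np.load("st.npy");k=stw([[-.09,0,0]],s)[0]+[.0005,-.001,0];rv=ori(s[2]);print(k)
d=np.array([-np.cos(s[2]),-np.sin(s[2]),0])
goto(k+[0,0,.13-DZ],rv)
print(movel(k+[0,0,.022-DZ],feed=.08,contact_N=5));show()
gripper_close();a=show()["tcp_pos"]
if read_state()["width"]>.08:
    print(movel(a+d*.03,feed=.04,contact_N=9));show()
    print(movel(a+d*.0665,feed=.04,contact_N=9));t=show()["tcp_pos"]
    print("drawn",(t-a)@d)
E
```

```text
[0.51008123 0.00598575 0.        ]
False
t37.84 [ 0.5105  0.0059 -0.0084] q [-0.25 -0.1  -0.49  1.18 -0.   -0.03] F [ 0.6 -0.2  0.8] M [-0.03 -0.02 -0.01] w 0.998 ff 0.0
t38.49 [ 0.51    0.0056 -0.0088] q [-0.25 -0.1  -0.49  1.18 -0.   -0.03] F [-3.4 -3.7  2. ] M [-0.67  0.48 -0.03] w 0.202 ff 58.3
False
t39.39 [ 0.4804  0.0116 -0.0088] q [-0.25 -0.19 -0.58  1.19 -0.   -0.03] F [-2.3 -6.4  1.8] M [-1.17  0.4  -0.01] w 0.200 ff 58.5
True
t40.27 [ 0.4463  0.0192 -0.0088] q [-0.25 -0.31 -0.68  1.21 -0.   -0.03] F [ 1.2 -0.3  1.5] M [-0.   -0.32 -0.03] w 0.203 ff 59.0
drawn 0.06518402897640278
```

Stop reached at 65 mm. Release, retreat and check.

```bash
python3 - <<'E'
from h import *
t=read_state()["tcp_pos"];s=np.load("st.npy")
open_jaws();movel(t+[0,0,.12],feed=.1,contact_N=8);goto([.42,.08,.22],ori(-.22));show()
b=read_camera("scene");cv2.imwrite("pics/end.png",b);a=cv2.imread("pics/scene_b3.png",0);b=cv2.cvtColor(b,cv2.COLOR_BGR2GRAY)
for n,(x0,y0,x1,y1) in dict(station=(270,190,302,218),bowl=(312,225,362,265)).items():
    mt=cv2.matchTemplate(b[y0-6:y1+6,x0-6:x1+6],a[y0:y1,x0:x1],cv2.TM_CCOEFF_NORMED);_,v,_,l=cv2.minMaxLoc(mt);print(n,np.array(l)-6,round(v,3))
print("knob pred",proj(stw([[-.155,0,.045]],s),"scene"),[(k["location"],k["score"]) for k in find_in("tray_knob","scene")[:3]])
print("knob in pred",proj(stw([[-.09,0,.045]],s),"scene"))
print("pin",[(k["location"],k["score"]) for k in find_in("pin","scene")[:3]])
E
```

```text
t42.86 [0.4201 0.0803 0.2201] q [-0.12 -0.42 -0.34  1.65 -0.    0.1 ] F [ 0.3 -1.2  0.5] M [-0.05  0.01  0.03] w 1.001 ff 0.0
station [0 0] 0.983
bowl [0 0] 0.961
knob pred [[234.52436259 206.03484425]] [([249.6, 204.7], 0.7)]
knob in pred [[249.86687451 199.32121742]]
pin [([324.8, 244.3], 0.65)]
```

```bash
python3 - <<'E'
import cv2,numpy as np
for f in("scene0","end"):
    g=cv2.imread(f"pics/{f}.png",0)[185:225,222:268];m=(g<60).astype(np.uint8)
    k=cv2.connectedComponentsWithStats(m);print(f,[(s.tolist(),c.round(1)+[222,185]) for s,c in zip(k[2][1:],k[3][1:]) if s[4]>8])
E
```

```text
scene0 [([27, 10, 5, 10, 42], array([251. , 198.9]))]
end [([11, 16, 6, 12, 48], array([235.8, 205.9]))]
```

The knob moved from px (251,199) to (235.8,205.9). That is the full predicted shift of (15.3,6.7) px, so the tray is fully out.

```bash
python3 -c "
from rig import *
print(finish_job())"
```

```text
the job is handed in; nothing more can be done
None
```

I twisted the pin free and put it in the white bowl, drew the tray out about 65 mm to its stop, and handed the job in at about 43 s of the 72 s. The camera showed no shift of the station, but I did not recheck the jar, cup, roll and tamper after the moves, and the hand-in returned no verdict.

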